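Load the screw checker's dial and index it three clicks

ROBOT

A 7-joint arm with a two-finger parallel gripper is mounted at the origin on a cart in front of the work surface, level with it; the furniture and walls round the work are solid. World frame = base frame: x ahead of the robot, y to its left, z up, the work surface at z = 0. Lengths are in m, angles in degrees, forces in N, time in s.
With the tool pointing down it reaches from about 0.425 to 0.875 m from the base axis. Payload 9.9 kg.
Tool frame: the origin (TCP) lies between the finger pads; the fingertips stand 17 mm ahead of it and the grasp point (between the pads) lies 2 mm behind it; x points along the fingers, y is the direction in which the jaws open and shut, and the axes are right-handed (so a half turn about x gives the same grasp; the last joint's range is limited). The gripper opens to 85 mm and grips with 20 to 120 N. Pads are 22 mm wide; open, the fingers measure 114 mm over their backs; the gripper's body (76 mm by 85 mm) begins 54 mm behind the grasp point. The pads swing forward as they close: fully open they stand 13 mm farther back than shut.
Start: joints at [65.902, 32.985, 1.427, 82.34, -0.859, 64.687, -3.237], TCP at [0.223, -0.637, 0.248] pointing down, gripper open.
Joint ranges: [-157.87, 157.87], [-19.46, 123.44], [-87.15, 90], [11.01, 140.99], [-62.26, 242.26], [9.8, 113.94], [-161.44, 161.44]. Speed limits (degrees/s): [127.2, 127.2, 172.46, 172.46, 180, 180, 180].

INTERFACE

Orientations are given as a 3x3 rotation matrix whose columns are the frame's x, y, z axes.
In Python, from workcell import get_obs, capture, camera_model, job_done gives the robot as it stands.
- The arm moves only by the tool play_rows, never from a script. Its argument "moves" is a list of rows, each a list of 5 numbers: the shift along the tool's x, y, z in units of 60 mm (1.0 is 60 mm), then the turn about the tool's x in units of 5 degrees (1.0 is 5 degrees), then the closure, from 0 (fully open) to 1 (shut). A call has 1 to 10 rows; each row is the pose to reach, as a shift and turn from the pose commanded when the call began, along the tool's axes at that moment; what a row does not reach only later rows make up. A row lasts 1/8 s, in which the tool goes at most 62.5 mm and 10.7 degrees, less where a joint would pass 70% of its speed; a pose out of reach is approached as far as the arm can. A call with a gripper value outside its range is refused whole. The fingers move at their own pace and stop on an object; "squeeze" is the grip in N (left out, the last holds). Time passes only in rows, so rows that repeat a pose let the fingers close. It gives the time, the measured TCP pose, the force and the opening at its end, in the units of the state.
- get_obs(): the state, without advancing time (a new reading comes with each control period).
- capture(name): name is "side" or "top" or "wrist"; returns (picture, depth): 420x560x3 uint8, red, green, blue; 420x560 float32, m along the optical axis (not along the pixel's ray), 0 where there is no reading.
- camera_model(name): a dict with "intrinsics" (3x3 intrinsics, pixels), "view" (4x4, takes a point from world to camera coordinates); the wrist camera has in their place "mount" (4x4, takes a point from camera to tool coordinates, whose origin is the TCP and whose axes are the tool frame's). Camera axes: x right, y down, z forward; pixel columns grow to the right and rows downward; lengths in m; the calibration is good to about 2 mm. A picture is of the moment at which its call begins: read the wrist's pose just before it. camera_model takes no time and is no camera call.
- job_done(): hands the job in, once; it reports no verdict.
The state is a dict: "time": time; "joint_pos": joint angles; "joint_velocities": joint speeds; "joint_efforts": joint torques, N m; "position": TCP position; "ee_rot": TCP orientation; "contact_force": force on the tool from outside, world axes, zero at the start; "ft_torque": the same for the moment, N m; "finger_gap": finger opening in m.
Only numpy, scipy, OpenCV 4.12 (cv2) and the standard library are available. Lean on these libraries where they do the work, as an engineer would, in place of code of your own. Each camera call takes 0.05 s, during which the arm holds its last target. There are 200 camera calls.

TASK

Take the two loose cap screws out of the blue rack and drop them, thread down, into the two empty brass sleeves of the indexing dial, one in each and fully home, and let go of them. Then take the red T knob in the middle of the dial and turn it clockwise (seen from above) exactly three clicks, no further, so that a new screw stands at the reader, and finish while still gripping the knob at that third stop; leave the other things on the bench where they are.

Things in the scene. Friction and masses are not known exactly. Their poses are not given: they have to be found in the camera images.
- indexer: Screw checker fixed to the bench: round grey housing, 236 mm across, 28 mm high, under a pale steel dial 188 mm across (top 40 mm above the bench). Origin: centre of the underside, on the dial's axis; z up. Yellow zero mark on its -x side, black marks every 24 degrees at the stops. Reader: black post 83 mm high, 126 mm from the axis, 72 degrees anticlockwise from +x.
- knob: Red T knob on the middle of the dial, turns with it. Round crossbar along the knob's y, 52 mm long, 19 mm thick, centre line 30 mm above this origin, on a stem 21.6 mm thick that ends 22 mm above it. Origin: stem's foot on the axis, 54 mm above the bench; z up. Grip across the bar (along x), best with fingertips no lower than 23 mm above the origin, clear of the stem.
- knob_grip (a point): Centre of the red crossbar, on the dial's axis, 84 mm above the bench; its y axis lies along the bar, z up. Turns with the dial.
- dial (a joint): Angle of dial and knob, rad: 0 at the start (an end stop: it cannot turn back), growing clockwise seen from above. A sprung detent clicks every 24 degrees (0.419 rad), so the third stop is at 1.257. It resists with about 0.12 N m at most; past halfway between two stops it pulls the dial on into the next.
- nest_a (a point): Centre of the mouth of one empty brass sleeve, 68 mm above the bench; z up. The sleeve stands 28 mm high on the dial, 75 mm from the axis, bore 13.5 mm (14.5 mm at the mouth), outside 20.5 mm at the mouth, and turns with the dial. Fully home, the shank end stands on the dial and the head's underside is 2 mm above the mouth. The other three of the five sleeves hold fixed screws.
- nest_b (a point): Centre of the mouth of the other empty sleeve, 72 degrees anticlockwise from nest_a, same sizes.
- screw_1: Loose black cap screw standing head up in the rack: head 16 mm across and 12 mm high, its underside 2 mm above the rack; threaded shank 10 mm thick, 30 mm long, down to the bench; about 45 g. Origin: centre of the head's outer face, the top of the screw (42 mm above the bench in the rack); its z axis runs from there along the shank, so it points down.
- screw_2: Second loose cap screw, the same.
- tape: Roll of masking tape lying flat, 104 mm across, 25 mm high, bystander. Origin: centre of the underside.
- screwdriver: Screwdriver with yellow handle, 202 mm long, lying along its x axis, bystander. Origin: centre of the underside.
- red_bin: Small open red bin, 164 x 106 mm, 76 mm high, bystander. Origin: centre of the underside.
- hex_key: Dark hexagon key, 42 x 111 mm, 10 mm high, lying flat, bystander. Origin: centre of the underside.
- rack: Blue rack fixed to the bench, 40 x 110 mm, 28 mm high, with two 12 mm through holes 60 mm apart along its y axis, a screw in each. Origin: centre of the underside; z up.

How it is judged (in metres and radians):
On the way, in this order (a step that is already met when the one before it is completed fails the run):
1. both screws stand thread down in the two sleeves, let go, with the dial still at its first stop (((horizontal distance between screw_1 and nest_a below 0.008 m and z of screw_1 in the frame of nest_a between 0.01 and 0.018 m and horizontal distance between screw_2 and nest_b below 0.008 m and z of screw_2 in the frame of nest_b between 0.01 and 0.018 m) or (horizontal distance between screw_1 and nest_b below 0.008 m and z of screw_1 in the frame of nest_b between 0.01 and 0.018 m and horizontal distance between screw_2 and nest_a below 0.008 m and z of screw_2 in the frame of nest_a between 0.01 and 0.018 m)) and angle between each of screw_1, screw_2's own z axis and vertical above 2.94 rad and contact force between each of the arm, the fingers and screw_1 below 0.1 N and contact force between each of the arm, the fingers and screw_2 below 0.1 N and value of joint dial below 0.2 rad), for 0.2 s.
2. the fingers grip the knob and it has been turned to the third stop (value of joint dial between 1.157 and 1.357 rad and contact force between the fingers and knob above 2 N), for 0.2 s.
At the end, for the whole second after the job is handed in: The dial rests at the third stop (1.257 rad, within 0.1), the fingers grip the knob (over 2 N), and a screw stands in each of the two sleeves, thread down, fully home (head top 14 mm above the mouth within 4 mm, 8 mm sideways), upright within 0.2 rad, untouched by the robot (all of step 2 and ((horizontal distance between screw_1 and nest_a below 0.008 m and z of screw_1 in the frame of nest_a between 0.01 and 0.018 m and horizontal distance between screw_2 and nest_b below 0.008 m and z of screw_2 in the frame of nest_b between 0.01 and 0.018 m) or (horizontal distance between screw_1 and nest_b below 0.008 m and z of screw_1 in the frame of nest_b between 0.01 and 0.018 m and horizontal distance between screw_2 and nest_a below 0.008 m and z of screw_2 in the frame of nest_a between 0.01 and 0.018 m)) and angle between each of screw_1, screw_2's own z axis and vertical above 2.94 rad and contact force between each of the arm, the fingers and screw_1 below 0.1 N and contact force between each of the arm, the fingers and screw_2 below 0.1 N and velocity of joint dial between -0.05 and 0.05 rad/s); the arm keeps its last pose, push and grip.
It fails at once if the dial is turned past the third stop (beyond 1.5 rad) (value of joint dial above 1.5 rad).
It fails at once if a bystander is moved by more than 30 mm (distance of any of tape, screwdriver, red_bin, hex_key from where it was at the start of the episode above 0.03 m).
It also fails if it takes over 64 s, if anything falls off the work surface, if the arm or the gripper's body presses on something with over 40 N, if the wrist force passes 120 N, or if a joint passes its speed limit or range.

## Working session

There is one attempt and no reset: what is moved stays moved. The work goes in short steps, Python scripts to look and compute and a tool call to move; the robot and the scene stay as the last step left them, time stands still between calls to the robot, and variables do not carry over. Pictures are saved under pics/ and viewed, about 8 in all and at most 12, crops included, and the job is handed in when it is done.

Besides the shell and the picture viewer there is one more tool, called in YAML: its name, and indented under it one key for each argument. play_rows: Moves the arm, as the interface text tells. Its arguments: {"type":"object","properties":{"moves":{"type":"array"},"squeeze":{"type":"number"}},"required":["moves"]}

```bash
mkdir -p pics; cat > h.py <<'E'
import numpy as np, cv2
from workcell import get_obs, capture, camera_model, job_done
def snap(n,f):
    o=get_obs(); p,d=capture(n); np.savez(f'pics/{f}.npz',p=p,d=d,pos=o['position'],R=o['ee_rot'])
    cv2.imwrite(f'pics/{f}.png',p[:,:,::-1]); return p,d,o
def T(n,o=None):
    m=camera_model(n)
    if n=='wrist':
        W=np.eye(4);W[:3,:3]=np.array(o['ee_rot']);W[:3,3]=o['position']
        return np.array(m['intrinsics']),W@np.array(m['mount'])
    return np.array(m['intrinsics']),np.linalg.inv(np.array(m['view']))
def ray(K,C,u,v,z):
    "point at world height z on the pixel's ray"
    r=C[:3,:3]@np.linalg.solve(K,[u,v,1.]); return C[:3,3]+r*(z-C[2,3])/r[2]
def proj(K,C,P):
    q=np.linalg.inv(C)@np.append(P,1); q=K@q[:3]; return q[:2]/q[2]
E
python3 - <<'E'
from h import *
p,d,o=snap('top','t0'); p2,d2,o=snap('side','s0')
cv2.imwrite('pics/a.png',cv2.resize(np.vstack([p,p2])[:,:,::-1],None,fx=.7,fy=.7))
print(o)
for n in('top','side'):
    K,C=T(n);print(K,C.round(3))
E
```

```text
{'time': 0.05, 'joint_pos': array([65.90191449, 33.02971637,  1.42101182, 82.386413  , -0.85974956,
       64.68496999, -3.23713685]), 'joint_velocities': array([ 0.03566404, -0.02388781,  0.07869755, -0.09788196, -0.11302945,
       -0.00800077,  0.09073935]), 'joint_efforts': array([ 5.24127172e-03, -7.68043184e+01,  2.25967728e+00, -2.86926502e+01,
        1.58105011e-02,  8.85550689e-03, -3.43060015e-05]), 'position': array([ 0.2229549 , -0.63667424,  0.24747632]), 'ee_rot': array([[-5.71964798e-04,  3.30524542e-01, -9.43797224e-01],
       [ 1.47390372e-03, -9.43796075e-01, -3.30525032e-01],
       [-9.99998750e-01, -1.58011492e-03,  5.26567808e-05]]), 'contact_force': array([0.51060179, 0.08214906, 0.40544458]), 'ft_torque': array([ 0.00646121,  0.03793785, -0.02122616]), 'finger_gap': 0.08522615474758133}
[[532.86731911   0.         283.59573024]
 [  0.         532.86731911 203.45739304]
 [  0.           0.           1.        ]] [[ 0.017 -0.996  0.085  0.402]
 [-1.    -0.018 -0.009 -0.071]
 [ 0.011 -0.085 -0.996  1.599]
 [ 0.     0.     0.     1.   ]]
[[391.8690829    0.         281.12022427]
 [  0.         391.8690829  206.7408045 ]
 [  0.           0.           1.        ]] [[-0.997 -0.042  0.072  0.453]
 [-0.083  0.486 -0.87   0.922]
 [ 0.001 -0.873 -0.487  0.613]
 [ 0.     0.     0.     1.   ]]
```

View pics/t0.png

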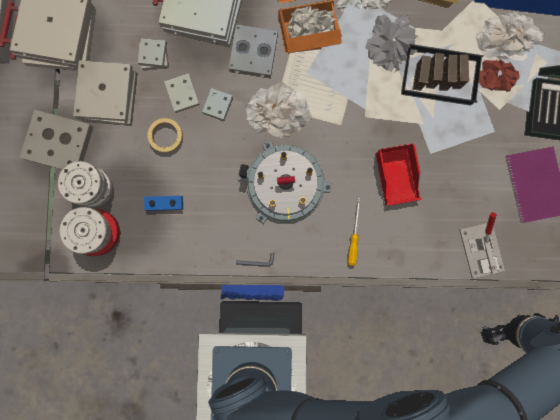

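The top view shows the dial at about (286,182), the blue rack at (163,203) with two screws, the knob at (286,181), and the yellow mark at (288,214). I'll enlarge this area.

```bash
python3 - <<'E'
from h import *
p=np.load('pics/t0.npz')['p'][:,:,::-1]
a=cv2.resize(p[140:225,240:335],None,fx=6,fy=6,interpolation=cv2.INTER_CUBIC)
b=cv2.resize(p[190:216,140:188],None,fx=4.7,fy=6,interpolation=cv2.INTER_CUBIC)
c=np.zeros((510,800,3),np.uint8); c[:,:570]=a; c[:156,572:572+b.shape[1]]=b
cv2.imwrite('pics/b.png',c); print(b.shape)
E
```

```text
(156, 226, 3)
```

View pics/b.png

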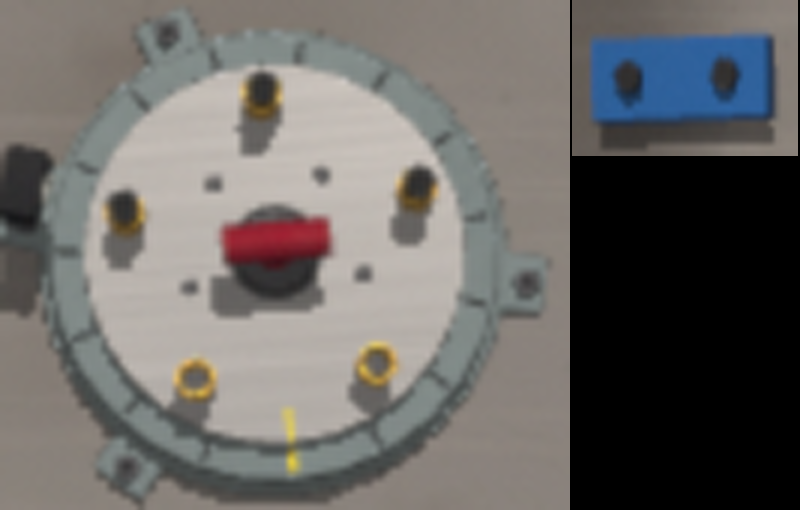

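```bash
python3 - <<'E'
from h import *
K,C=T('top')
f=lambda x,y,z:ray(K,C,240+(x+.5)/6-.5,140+(y+.5)/6-.5,z)
g=lambda x,y,z:ray(K,C,140+(x-571.5)/4.7-.5,190+(y+.5)/6-.5,z)
A=f(195,379,.068);B=f(377,362,.068);k=f(276,240,.0925)
O=[f(262,90,.082),f(417,185,.082),f(125,210,.082)]
pts=np.array([A,B]+O)[:,:2]
# circle fit
c=np.linalg.lstsq(np.c_[2*pts,np.ones(5)],(pts**2).sum(1),rcond=None)[0]
print('nests',A,B,'knob',k,'centre',c[:2],'r',np.hypot(*(pts-c[:2]).T),'ang',np.degrees(np.arctan2(*(pts-c[:2]).T[::-1])))
y=f(290,410,.04);print('yellow ang',np.degrees(np.arctan2(*(y[:2]-c[:2])[::-1])))
e1=f(224,245,.084);e2=f(330,236,.084);print('bar',e1,e2)
s1=g(628,77,.042);s2=g(725,76,.042);print('screws',s1,s2,np.linalg.norm(s1-s2))
print(camera_model('wrist'))
E
```

```text
nests [ 0.5339014  -0.05203853  0.068     ] [ 0.54366769 -0.13939479  0.068     ] knob [ 0.59868848 -0.0895394   0.0925    ] centre [ 0.59824389 -0.08925635] r [0.07433117 0.0741109  0.07457973 0.07369062 0.07355371] ang [ 149.95349564 -137.42671989    5.77972752  -66.330541     78.27825126]
yellow ang -173.15718628771285
bar [ 0.59694096 -0.06487009  0.084     ] [ 0.60219419 -0.11539326  0.084     ]
screws [0.53083396 0.3008225  0.042     ] [0.53239767 0.24061451 0.042     ] 0.06022829213751281
{'intrinsics': array([[325.68188104,   0.        , 277.23733183],
       [  0.        , 325.68188104, 209.60240268],
       [  0.        ,   0.        ,   1.        ]]), 'mount': array([[-2.27252681e-04, -2.94237213e-01,  9.55732395e-01,
        -1.25806861e-01],
       [ 9.99999974e-01, -7.65359923e-05,  2.14215756e-04,
        -1.85747332e-04],
       [ 1.01176801e-05,  9.55732419e-01,  2.94237223e-01,
        -7.54095030e-02],
       [ 0.00000000e+00,  0.00000000e+00,  0.00000000e+00,
         1.00000000e+00]])}
```

The sleeve circle fits a radius of about 74 mm with yaw 6°, and the screws measure 60.2 mm apart, both as specified. I'm moving towards the rack by way of a mid waypoint.

play_rows:
  moves:
    - [0,-5.9,-7.8,-14.1,0]
    - [0,-5.9,-7.8,-14.1,0]
    - [0,-5.9,-7.8,-14.1,0]
    - [0,-5.9,-7.8,-14.1,0]
    - [0,-5.9,-7.8,-14.1,0]
    - [0,-5.9,-7.8,-14.1,0]
    - [0,-5.9,-7.8,-14.1,0]
    - [0,-5.9,-7.8,-14.1,0]
    - [0,-5.9,-7.8,-14.1,0]
    - [0,-5.9,-7.8,-14.1,0]
  squeeze: 40

```text
time: 1.35
position: [0.5495, -0.1439, 0.2482]
ee_rot: [[0.001, 1.0, 0.002], [0.002, 0.002, -1.0], [-1.0, 0.001, -0.002]]
contact_force: [-0.4, -1.2, -0.3]
finger_gap: 0.0854
```

```bash
python3 - <<'E'
from h import *
snap('wrist','w0')
E
```

play_rows:
  moves:
    - [0,-0.3,-6.3,0,0.2]
    - [0,-0.3,-6.3,0,0.3]
    - [0,-0.3,-6.3,0,0.4]
    - [0,-0.3,-6.3,0,0.4]
    - [0,-0.3,-6.3,0,0.4]
    - [0,-0.3,-6.3,0,0.4]
    - [1,-0.3,-6.3,0,0.4]
    - [1.5,-0.3,-6.3,0,0.4]
    - [1.5,-0.3,-6.3,0,0.4]
    - [1.5,-0.3,-6.3,0,0.4]

```text
time: 2.65
position: [0.5318, 0.2298, 0.1595]
ee_rot: [[0.001, 1.0, -0.004], [0.001, -0.004, -1.0], [-1.0, 0.001, -0.001]]
contact_force: [-0.3, 1.0, 0.1]
finger_gap: 0.0511
```

```bash
python3 - <<'E'
from h import *
p,d,o=snap('wrist','w1')
q=np.load('pics/w0.npz')['p']
cv2.imwrite('pics/c.png',np.hstack([q,p])[:,:,::-1][:, :][::1,::1])
cv2.imwrite('pics/c.png',cv2.resize(np.vstack([q,p])[:,:,::-1],(396,594),interpolation=cv2.INTER_AREA))
a=np.hstack([q[:, 80:480],p[:,80:480]])[:,:,::-1]; cv2.imwrite('pics/c.png',a)
print(o['position'],o['finger_gap'])
K,C=T('wrist',o)
for P in([.5308,.3008,.042],[.5324,.2406,.042]): print(proj(K,C,P))
z=np.load('pics/w0.npz'); K,C=T('wrist',dict(ee_rot=z['R'],position=z['pos']))
for P in([.533,-.0518,.068],[.5423,-.1395,.068],[.598,-.0893,.084]): print(proj(K,C,P))
E
```

```text
[0.5318004  0.22981631 0.15945419] 0.05109863305385537
[274.88708403 115.76687876]
[277.44561088 196.86561093]
[258.34472338  89.82126112]
[269.41847754 186.79585286]
[332.68839575 134.6975709 ]
```

View pics/c.png

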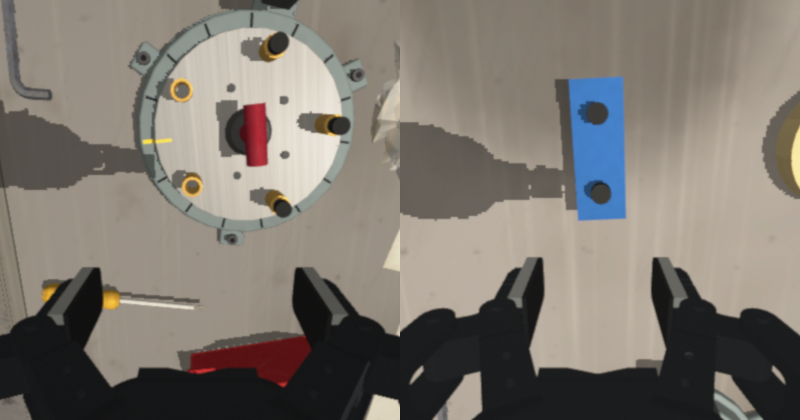

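Left: empty sleeves at (261,90) and (272,185) in full-image pixels. Right: screw heads at (277,113) and (280,193). Each is within about 3 px of the prediction, and I'll compute the offset numerically.

```bash
python3 - <<'E'
from h import *
z=np.load('pics/w1.npz'); K,C=T('wrist',dict(ee_rot=z['R'],position=z['pos'])); p=z['p'].astype(int)
for u,v in((277,113),(280,193)):
    w=p[v-16:v+17,u-16:u+17]; d=z['d'][v-16:v+17,u-16:u+17]
    m=(w.sum(2)<150); ys,xs=np.nonzero(m); 
    c=np.array([xs.mean()+u-16,ys.mean()+v-16]); 
    top=m&(d<np.percentile(d[m],60)+.001); Y,X=np.nonzero(top)
    print(m.sum(),c,(xs.max()-xs.min()),(ys.max()-ys.min()),ray(K,C,*c,.040), 'zdepth', np.median(d[m]),'expected',(np.linalg.inv(C)@[.532,.27,.042,1])[2])
z=np.load('pics/w0.npz'); K,C=T('wrist',dict(ee_rot=z['R'],position=z['pos'])); p=z['p'].astype(int)
for u,v in((261,90),(272,185)):
    w=p[v-14:v+15,u-14:u+15]; m=(w[:,:,0]-w[:,:,2]>70); ys,xs=np.nonzero(m)
    print(m.sum(),xs.min()+u-14,xs.max()+u-14,ys.min()+v-14,ys.max()+v-14, ray(K,C,(xs.min()+xs.max())/2+u-14,(ys.min()+ys.max())/2+v-14,.066))
E
```

```text
<stdin>:6: RuntimeWarning: Mean of empty slice.
  ret = ret.dtype.type(ret / rcount)
Traceback (most recent call last):
IndexError: index -1 is out of bounds for axis 0 with size 0
```

```bash
python3 - <<'E'
from h import *
z=np.load('pics/w1.npz'); K,C=T('wrist',dict(ee_rot=z['R'],position=z['pos'])); p=z['p'].astype(int)
for u,v in((277,113),(280,193)):
    w=p[v-14:v+15,u-14:u+15]; d=z['d'][v-14:v+15,u-14:u+15]
    m=(w[:,:,2]-w[:,:,0]<40); ys,xs=np.nonzero(m)
    c=np.array([xs.mean()+u-14,ys.mean()+v-14]); 
    print(m.sum(),c,(xs.max()-xs.min()),(ys.max()-ys.min()),ray(K,C,*c,.040),'depth',np.median(d[m]),'exp',(np.linalg.inv(C)@[*ray(K,C,*c,.042),1])[2])
z=np.load('pics/w0.npz'); K,C=T('wrist',dict(ee_rot=z['R'],position=z['pos'])); p=z['p'].astype(int)
for u,v in((261,90),(272,185)):
    w=p[v-14:v+15,u-14:u+15]; m=(w[:,:,0]-w[:,:,2]>70); ys,xs=np.nonzero(m)
    print(m.sum(),xs.min()+u-14,xs.max()+u-14,ys.min()+v-14,ys.max()+v-14, ray(K,C,(xs.min()+xs.max())/2+u-14,(ys.min()+ys.max())/2+v-14,.066))
E
```

```text
374 [276.38235294 112.94919786] 21 20 [0.53188033 0.30271559 0.04      ] depth 0.2333119 exp 0.23326333548008638
337 [280.14540059 192.69436202] 19 21 [0.53450871 0.24340499 0.04      ] depth 0.2507549 exp 0.25054828035456045
268 250 272 78 101 [ 0.5352564  -0.05141711  0.066     ]
249 262 282 175 196 [ 0.54475705 -0.13867525  0.066     ]
```

play_rows:
  moves:
    - [0.9,0.03,-0.21,0,0.5]
    - [1.5,0.03,-0.21,0,0.6]
    - [1.86,0.03,-0.21,0,0.6]
    - [1.86,0.03,-0.21,0,0.6]
    - [1.86,0.03,-0.21,0,1]
    - [1.86,0.03,-0.21,0,1]
    - [1.86,0.03,-0.21,0,1]
    - [1.86,0.03,-0.21,0,1]
    - [1.86,0.03,-0.21,0,1]

```text
time: 3.82
position: [0.534, 0.2429, 0.0484]
ee_rot: [[0.003, 1.0, -0.004], [0.001, -0.004, -1.0], [-1.0, 0.003, -0.001]]
contact_force: [-1.1, -0.4, 8.2]
finger_gap: 0.0135
```

```bash
python3 - <<'E'
from h import *
p,d,o=snap('wrist','w2'); print(o['position'],o['finger_gap'],o['contact_force'])
cv2.imwrite('pics/d.png',cv2.resize(p[200:420,160:400,::-1],None,fx=2.5,fy=2.5,interpolation=cv2.INTER_CUBIC))
E
```

```text
[0.53396878 0.24286405 0.04840149] 0.013537632907805474 [-1.08625519 -0.43909116  8.16908737]
```

View pics/d.png

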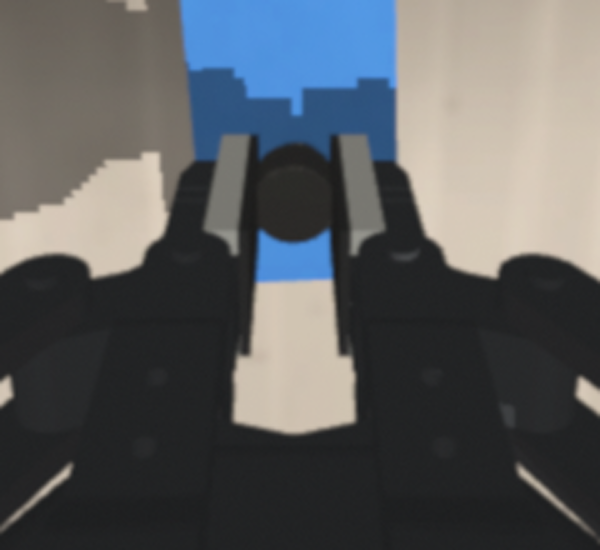

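```bash
python3 - <<'E'
from h import *
z=np.load('pics/w2.npz'); K,C=T('wrist',dict(ee_rot=z['R'],position=z['pos']))
u=lambda x,y:(160+x/2.5,200+y/2.5)
print('top disc centre',ray(K,C,*u(294,204),.042),'left',ray(K,C,*u(257,204),.042),'right',ray(K,C,*u(332,204),.042))
d=z['d']
W=lambda x,y:(lambda q:(C@np.append(np.linalg.solve(K,[*q,1])*d[int(round(q[1])),int(round(q[0]))],1))[:3].round(4))(u(x,y))
for q in((294,204),(294,225),(228,180),(355,180),(225,145),(220,222),(280,270)): print(q,W(*q))
E
```

```text
top disc centre [0.53440656 0.24316576 0.042     ] left [0.52766142 0.24320153 0.042     ] right [0.54133593 0.24312901 0.042     ]
(294, 204) [0.5344 0.2433 0.0422]
(294, 225) [0.5344 0.2393 0.0428]
(228, 180) [0.5236 0.2548 0.0547]
(355, 180) [0.5444 0.2542 0.0538]
(225, 145) [0.522  0.2544 0.0407]
(220, 222) [0.5234 0.2545 0.0673]
(280, 270) [0.5315 0.2198 0.0278]
```

The grip is centred: the head centre measures (0.5344, 0.2432) against a TCP of (0.5340, 0.2429). I'll lift and carry the screw over the first sleeve.

play_rows:
  moves:
    - [-1,0,0,0,1]
    - [-2,0.0,0,0,1]
    - [-2.2,0.04,0.9,0,1]
    - [-2.2,0.04,1.9,0,1]
    - [-2.2,0.04,2.9,0,1]
    - [-2.2,0.04,3.9,0,1]
    - [-2.2,0.04,4.91,0,1]
    - [-2.2,0.04,4.91,0,1]
    - [-1.4,0.04,4.91,0,1]
    - [-1.4,0.04,4.91,0,1]

```text
time: 5.12
position: [0.5324, -0.0517, 0.1291]
ee_rot: [[-0.005, 1.0, -0.003], [0.0, -0.003, -1.0], [-1.0, -0.005, -0.0]]
contact_force: [-0.3, -0.9, 0.8]
finger_gap: 0.0136
```

```bash
python3 - <<'E'
from h import *
p,d,o=snap('wrist','w3'); print(o['position'],o['finger_gap'],o['contact_force'],o['ee_rot'].round(4))
cv2.imwrite('pics/e.png',cv2.resize(p[120:340,160:400,::-1],None,fx=2.5,fy=2.5,interpolation=cv2.INTER_CUBIC))
E
```

```text
[ 0.53243246 -0.0517434   0.12910528] 0.013649694287997586 [-0.2743145  -0.89665592  0.83361647] [[-4.9e-03  1.0e+00 -2.8e-03]
 [ 4.0e-04 -2.8e-03 -1.0e+00]
 [-1.0e+00 -4.9e-03 -4.0e-04]]
```

View pics/e.png

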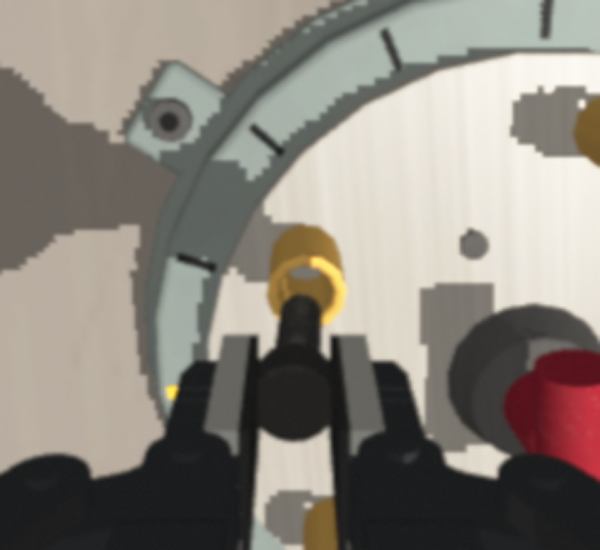

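```bash
python3 - <<'E'
from h import *
z=np.load('pics/w3.npz'); K,C=T('wrist',dict(ee_rot=z['R'],position=z['pos']))
u=lambda x,y:(160+x/2.5-.4,120+y/2.5-.4)
print('mouth',ray(K,C,*u(307,293),.068)); print('head',ray(K,C,*u(293,401),.123),'tipfront',ray(K,C,*u(302,298),.083))
p=z['p'].astype(int)[215:260,260:310]; m=(p[:,:,0]-p[:,:,2]>100)&(p[:,:,0]>190); ys,xs=np.nonzero(m)
print(m.sum(),xs.min()+260,xs.max()+260,ys.min()+215,ys.max()+215); print(get_obs()['position'])
E
```

```text
mouth [ 0.53557427 -0.05148068  0.068     ]
head [ 0.53246125 -0.05046278  0.123     ] tipfront [ 0.53427434 -0.04667794  0.083     ]
143 284 297 223 249
[ 0.5336006  -0.05147812  0.13066734]
```

The screw hangs with its tip about over the sleeve. The mouth measures (0.5356, −0.0515) and the settled tip about (0.5355, −0.0517), so I'll lower it slowly.

play_rows:
  moves:
    - [0,0,0,0,1]
    - [0.15,0,0,0,1]
    - [0.3,0,0,0,1]
    - [0.4,0,0,0,1]
    - [0.5,0,0,0,1]
    - [0.6,0,0,0,1]
    - [0.68,0,0,0,1]
    - [0.68,0,0,0,1]

```text
time: 6.18
position: [0.5341, -0.0522, 0.0895]
ee_rot: [[-0.001, 1.0, -0.003], [0.0, -0.003, -1.0], [-1.0, -0.001, -0.0]]
contact_force: [-1.2, -0.6, 0.1]
finger_gap: 0.0133
```

play_rows:
  moves:
    - [0,0,0,0,0.75]
    - [0,0,0,0,0.65]
    - [0,0,0,0,0.6]
    - [0,0,0,0,0.6]
    - [-0.4,0,0,0,0.6]
    - [-1,0,0,0,0.6]
    - [-1.6,0,0,0,0.6]
    - [-1.6,0,0,0,0.6]

```text
time: 7.18
position: [0.5358, -0.0522, 0.1885]
ee_rot: [[0.005, 1.0, -0.004], [-0.0, -0.004, -1.0], [-1.0, 0.005, 0.0]]
contact_force: [0.8, -0.6, 0.0]
finger_gap: 0.0343
```

```bash
python3 - <<'E'
from h import *
p,d,o=snap('wrist','w4'); print(o['position'],o['finger_gap'],o['contact_force'],o['ee_rot'].round(4))
cv2.imwrite('pics/f.png',cv2.resize(p[100:380,130:450,::-1],None,fx=2,fy=2,interpolation=cv2.INTER_CUBIC))
E
```

```text
[ 0.53576623 -0.0521993   0.18846432] 0.03428062536758635 [ 0.75946589 -0.55931708  0.04301398] [[ 4.9e-03  1.0e+00 -3.9e-03]
 [-3.0e-04 -3.9e-03 -1.0e+00]
 [-1.0e+00  4.9e-03  3.0e-04]]
```

View pics/f.png

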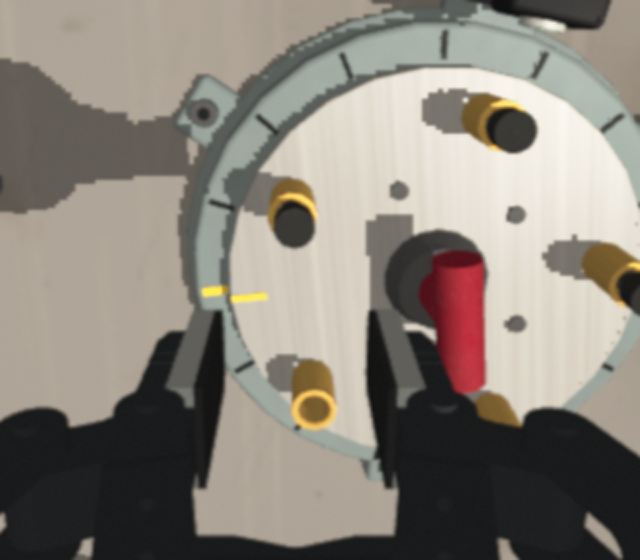

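Screw 2 stands in the first sleeve with its head at crop (295,224), looking just like the fixed ones. Sleeve B's mouth is at crop (315,408).

```bash
python3 - <<'E'
from h import *
z=np.load('pics/w4.npz'); K,C=T('wrist',dict(ee_rot=z['R'],position=z['pos'])); d=z['d']
u=lambda x,y:(130+x/2-.25,100+y/2-.25)
def W(x,y):
    q=u(x,y); D=np.median(d[int(q[1])-1:int(q[1])+3,int(q[0])-1:int(q[0])+3]); return (C@np.append(np.linalg.solve(K,[*q,1])*D,1))[:3].round(4)
print('headA',W(295,224),'fixed',W(513,130),'B',ray(K,C,*u(315,408),.068))
print('bar far end',W(460,275),W(462,340), ray(K,C,*u(461,320),.0935))
E
```

```text
headA [ 0.5366 -0.0502  0.0817] fixed [ 0.6149 -0.0152  0.0817] B [ 0.54498011 -0.13839714  0.068     ]
bar far end [ 0.5967 -0.0664  0.0933] [ 0.5993 -0.0927  0.0934] [ 0.59826831 -0.08434937  0.0935    ]
```

play_rows:
  moves:
    - [0,0,-1,0,0.6]
    - [0,-0.05,-2,0,0.6]
    - [0,-0.05,-3,0,0.6]
    - [0,-0.05,-4,0,0.6]
    - [0,-0.05,-5,0,0.6]
    - [0,-0.05,-5.92,0,0.6]
    - [0.8,-0.05,-5.92,0,0.6]
    - [1.5,-0.05,-5.92,0,0.6]
    - [1.7,-0.05,-5.92,0,0.6]
    - [1.7,-0.05,-5.92,0,0.6]

```text
time: 8.48
position: [0.5323, 0.3028, 0.0834]
ee_rot: [[-0.001, 1.0, -0.004], [-0.001, -0.004, -1.0], [-1.0, -0.001, 0.001]]
contact_force: [0.9, 0.5, 0.5]
finger_gap: 0.0344
```

```bash
python3 - <<'E'
from h import *
p,d,o=snap('wrist','w5'); K,C=T('wrist',o); o2=get_obs(); print(o['position'],o2['position'],o['finger_gap'])
g=proj(K,C,[.5324,.303,.042]);u,v=g.round().astype(int);print(g)
w=p[v-35:v+36,u-32:u+33].astype(int);m=(w[:,:,2]-w[:,:,0]<40)&(w.sum(2)<300); 
n,l,s,c=cv2.connectedComponentsWithStats(m.astype(np.uint8))
for i in range(1,n):
  if s[i,4]>100: q=c[i]+[u-32,v-35]; print(s[i],q,ray(K,C,*q,.041))
cv2.imwrite('pics/g.png',p[:,:,::-1])
E
```

```text
[0.5322931  0.30275326 0.08337183] [0.53293244 0.3031468  0.08450682] 0.03437706711698932
[277.07362913 249.9619109 ]
[ 18  17  28  31 684] [276.76461988 246.79385965] [0.53223056 0.30448132 0.041     ]
```

play_rows:
  moves:
    - [0.3,0,0,0,0.6]
    - [0.6,0,0,0,0.6]
    - [0.6,0,0,0,0.6]
    - [0.6,0,0,0,1]
    - [0.6,0,0,0,1]
    - [0.6,0,0,0,1]
    - [0.6,0,0,0,1]
    - [0.6,0,0,0,1]

```text
time: 9.52
position: [0.5327, 0.303, 0.0481]
ee_rot: [[0.0, 1.0, -0.004], [0.0, -0.004, -1.0], [-1.0, 0.0, -0.0]]
contact_force: [-0.3, -0.8, 2.2]
finger_gap: 0.0137
```

```bash
python3 - <<'E'
from h import *
p,d,o=snap('wrist','w6'); K,C=T('wrist',o); print(o['position'],o['finger_gap'],o['contact_force'],o['ee_rot'].round(4))
q=p[265:300,255:300].astype(int); print('head col mid depth pts:')
for v in range(266,300,3):
    D=d[v,277]; P=(C@np.append(np.linalg.solve(K,[277,v,1])*D,1))[:3]; print(v,P.round(4),p[v,277])
E
```

```text
[0.53268902 0.30301471 0.04809647] 0.013704532067075219 [-0.30684357 -0.77404742  2.16132379] [[ 3.0e-04  1.0e+00 -3.6e-03]
 [ 2.0e-04 -3.6e-03 -1.0e+00]
 [-1.0e+00  3.0e-04 -2.0e-04]]
head col mid depth pts:
266 [0.5329 0.3105 0.0405] [39 38 37]
269 [0.5329 0.3094 0.0411] [46 45 44]
272 [0.5329 0.3085 0.0422] [46 44 44]
275 [0.5329 0.3069 0.0421] [46 44 44]
278 [0.5328 0.3056 0.0425] [47 45 45]
281 [0.5328 0.3043 0.0428] [46 44 43]
284 [0.5328 0.3021 0.0417] [46 44 44]
287 [0.5328 0.3001 0.0409] [46 44 44]
290 [0.5328 0.2993 0.0422] [46 45 44]
293 [0.5328 0.2979 0.0424] [46 45 44]
296 [0.5328 0.296  0.0419] [47 46 46]
299 [0.5328 0.2859 0.0286] [ 81 144 218]
```

play_rows:
  moves:
    - [-1,0,0,0,1]
    - [-2,0.0,0,0,1]
    - [-2.4,0.1,0.9,0,1]
    - [-2.4,0.1,1.9,0,1]
    - [-2.4,0.15,2.9,0,1]
    - [-2.4,0.2,3.9,0,1]
    - [-2.4,0.22,4.9,0,1]
    - [-2.4,0.22,5.9,0,1]
    - [-2.4,0.22,6.8,0,1]
    - [-2.4,0.22,7.36,0,1]

```text
time: 10.82
position: [0.5436, -0.1421, 0.1918]
ee_rot: [[-0.0, 1.0, -0.007], [-0.001, -0.007, -1.0], [-1.0, -0.0, 0.001]]
contact_force: [1.2, 0.0, -0.3]
finger_gap: 0.0133
```

play_rows:
  moves:
    - [0.5,0,0,0,1]
    - [1,0,0,0,1]
    - [1,0,0,0,1]
    - [1,0,0,0,1]
    - [1,0,0,0,1]

```text
time: 11.45
position: [0.545, -0.1387, 0.1332]
ee_rot: [[0.002, 1.0, -0.003], [-0.0, -0.003, -1.0], [-1.0, 0.002, 0.0]]
contact_force: [0.7, 0.3, -0.1]
finger_gap: 0.0129
```

```bash
python3 - <<'E'
from h import *
p,d,o=snap('wrist','w7'); print(o['position'],get_obs()['position'],o['finger_gap'],o['contact_force'],o['ee_rot'].round(4))
cv2.imwrite('pics/h.png',cv2.resize(p[120:340,160:400,::-1],None,fx=2.5,fy=2.5,interpolation=cv2.INTER_CUBIC))
E
```

```text
[ 0.54496116 -0.13867023  0.13317067] [ 0.54488707 -0.1386849   0.13303199] 0.012929754499585867 [ 0.7343116   0.26041611 -0.06695307] [[ 2.0e-03  1.0e+00 -3.4e-03]
 [-5.0e-04 -3.4e-03 -1.0e+00]
 [-1.0e+00  2.0e-03  5.0e-04]]
```

View pics/h.png

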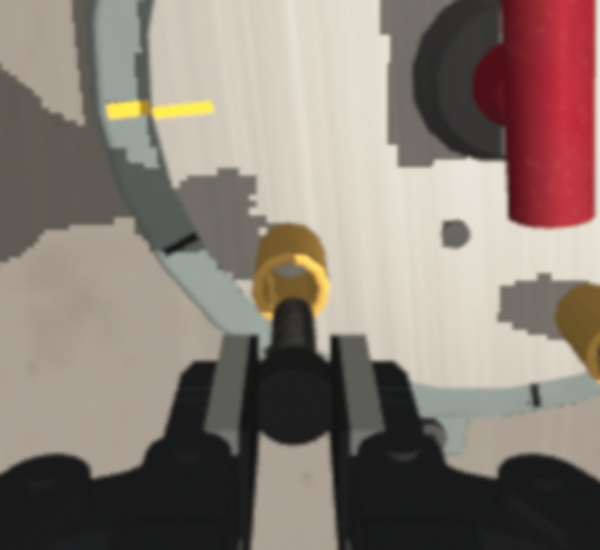

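The shank at crop x≈293 lines up with the mouth at crop (291,290). I'll lower it, release and retreat.

play_rows:
  moves:
    - [0.2,0,0,0,1]
    - [0.35,0,0,0,1]
    - [0.45,0,0,0,1]
    - [0.55,0,0,0,1]
    - [0.65,0,0,0,1]
    - [0.72,0,0,0,1]
    - [0.72,0,0,0,1]

```text
time: 12.38
position: [0.5442, -0.1387, 0.0885]
ee_rot: [[-0.0, 1.0, -0.004], [0.0, -0.004, -1.0], [-1.0, -0.0, -0.0]]
contact_force: [-0.3, -0.3, -0.4]
finger_gap: 0.0132
```

play_rows:
  moves:
    - [0,0,0,0,0.75]
    - [0,0,0,0,0.65]
    - [0,0,0,0,0.6]
    - [0,0,0,0,0.6]
    - [-0.4,0,0,0,0.6]
    - [-1,0,0,0,0.6]
    - [-1.6,0,0,0,0.6]
    - [-1.7,0,0,0,0.5]
    - [-1.7,0.92,-0.8,-1.2,0.5]
    - [-1.7,0.92,-0.8,-1.2,0.5]

```text
time: 13.62
position: [0.6017, -0.0871, 0.1903]
ee_rot: [[0.001, 0.994, 0.106], [0.003, 0.106, -0.994], [-1.0, 0.002, -0.003]]
contact_force: [-0.2, -0.5, 0.0]
finger_gap: 0.0425
```

play_rows:
  moves:
    - [0,0,0,0,0.5]
    - [0,0,0,0,0.5]
    - [0,0,0,0,0.5]

```text
time: 14.0
position: [0.5988, -0.0921, 0.1905]
ee_rot: [[-0.001, 0.995, 0.099], [-0.001, 0.099, -0.995], [-1.0, -0.001, 0.001]]
contact_force: [-0.6, -0.2, 0.1]
finger_gap: 0.0428
```

```bash
python3 - <<'E'
from h import *
p,d,o=snap('wrist','w8'); print(o['position'],get_obs()['position'],o['finger_gap'],o['contact_force'],o['ee_rot'].round(4))
snap('top','t1'); snap('side','s1')
cv2.imwrite('pics/i.png',p[:,:,::-1])
K,C=T('wrist',o)
# bar top points
v,u=np.nonzero((p[:,:,0].astype(int)-p[:,:,1]>90)&(d>0)); D=d[v,u]
P=(C@np.vstack([np.linalg.solve(K,np.vstack([u,v,np.ones(len(u))]))*D,np.ones(len(u))]))[:3].T
P=P[(np.hypot(P[:,0]-.6,P[:,1]+.089)<.05)]; t=P[P[:,2]>.0905]
print(len(t),t.mean(0),t.min(0),t.max(0)); a=np.linalg.svd(t[:,:2]-t[:,:2].mean(0))[2][0] if len(t)<4000 else 0; print(np.degrees(np.arctan2(a[1],a[0])))
K,C=T('top'); print([proj(K,C,q) for q in([.534,-.052,.082],[.543,-.139,.082])])
E
```

```text
[ 0.59882513 -0.09208173  0.19054875] [ 0.59899983 -0.09190458  0.19069789] 0.04282750494554076 [-0.58854985 -0.22219406  0.14311582] [[-7.00e-04  9.95e-01  9.94e-02]
 [-7.00e-04  9.94e-02 -9.95e-01]
 [-1.00e+00 -8.00e-04  6.00e-04]]
1264 [ 0.60036765 -0.08783182  0.09274964] [ 0.5912746  -0.11465655  0.09052145] [ 0.61030575 -0.0626978   0.09535773]
-84.06125560255394
[array([272.017047  , 202.29360425]), array([302.49971366, 199.69941064])]
```

View pics/i.png

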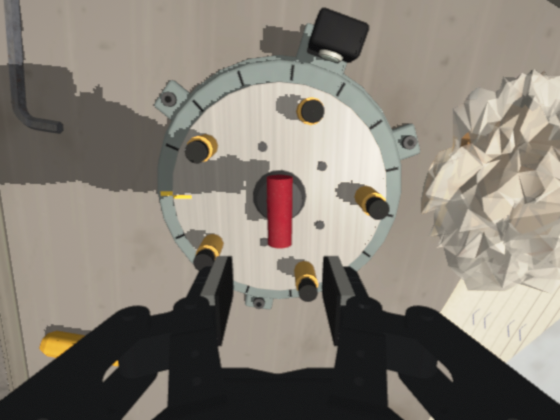

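play_rows:
  moves:
    - [0.8,0.03,-0.05,0,0.5]
    - [1.3,0.03,-0.05,0,0.5]
    - [1.57,0.03,-0.05,0,0.5]
    - [1.57,0.03,-0.05,0,0.5]
    - [1.57,0.03,-0.05,0,1]
    - [1.57,0.03,-0.05,0,1]
    - [1.57,0.03,-0.05,0,1]
    - [1.57,0.03,-0.05,0,1]
    - [1.57,0.03,-0.05,0,1]
  squeeze: 50

```text
time: 15.28
position: [0.6, -0.088, 0.0978]
ee_rot: [[-0.001, 0.995, 0.101], [-0.001, 0.101, -0.995], [-1.0, -0.001, 0.001]]
contact_force: [-6.9, 0.3, 6.4]
finger_gap: 0.0164
```

```bash
python3 - <<'E'
from h import *
o=get_obs(); print(o['position'],o['finger_gap'],o['contact_force'],o['ft_torque'],o['ee_rot'].round(3).tolist(),o['joint_pos'].round(1))
z=np.load('pics/w8.npz'); K,C=T('wrist',dict(ee_rot=z['R'],position=z['pos'])); d=z['d']
for u,v in((199,152),(204,259)): print((C@np.append(np.linalg.solve(K,[u,v,1])*np.median(d[v-1:v+2,u-1:u+2]),1))[:3])
E
```

```text
[ 0.60000587 -0.08802827  0.09783977] 0.016436097584151838 [-6.8912022   0.26228562  6.38260689] [-0.01287908  1.4190335  -0.03422044] [[-0.001, 0.995, 0.101], [-0.001, 0.101, -0.995], [-1.0, -0.001, 0.001]] [ 18.8  37.9 -23.9 102.1  20.9  44.4  -9.9]
[ 0.53885105 -0.05172952  0.0820234 ]
[ 0.5452054  -0.13539575  0.08203225]
```

Both heads read 82 mm, which is fully home, and the knob is gripped. Now the turn.

play_rows:
  moves:
    - [0,0,0,1,1]
    - [0,0,0,2,1]
    - [0,0,0,3,1]
    - [0,0,0,4,1]
    - [0,0,0,5,1]
    - [0,0,0,6,1]
    - [0,0,0,7,1]
    - [0,0,0,8,1]
    - [0,0,0,9,1]
    - [0,0,0,9.6,1]

```text
time: 16.52
position: [0.601, -0.0884, 0.0978]
ee_rot: [[0.001, 0.739, -0.674], [-0.001, -0.674, -0.739], [-1.0, 0.001, 0.0]]
contact_force: [-3.9, -1.7, 1.6]
finger_gap: 0.017
```

play_rows:
  moves:
    - [0,0,0,1,1]
    - [0,0,0,2,1]
    - [0,0,0,3,1]
    - [0,0,0,4,1]
    - [0,0,0,4.8,1]
    - [0,0,0,4.8,1]
    - [0,0,0,4.8,1]
    - [0,0,0,4.8,1]
    - [0,0,0,4.8,1]
    - [0,0,0,4.8,1]

```text
time: 17.77
position: [0.6014, -0.0888, 0.0978]
ee_rot: [[0.001, 0.404, -0.915], [-0.001, -0.915, -0.404], [-1.0, 0.001, -0.001]]
contact_force: [-3.4, -4.8, 7.7]
finger_gap: 0.0169
```

```bash
python3 - <<'E'
from h import *
p,d,o=snap('wrist','w9'); R=o['ee_rot']; print(o['position'],o['finger_gap'],o['contact_force'],o['ft_torque'],np.degrees(np.arctan2(R[1,1],R[0,1])))
q,_,_=snap('top','t2')
a=cv2.resize(q[130:230,230:340],None,fx=4,fy=4,interpolation=cv2.INTER_CUBIC)
c=np.zeros((420,800,3),np.uint8); c[:400,:440]=a; c[:,440:]=p[:,100:460]
cv2.imwrite('pics/j.png',c[:,:,::-1])
E
```

```text
[ 0.60135617 -0.088823    0.09782217] 0.01692203044831185 [-3.37258822 -4.78297787  7.70750198] [-1.05487659  0.70665005 -0.04381488] -66.14467396943776
```

View pics/j.png

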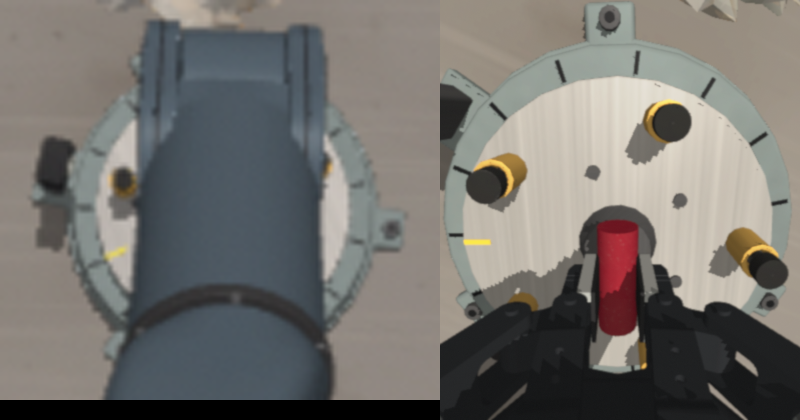

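The wrist view shows the knob gripped, the dial's yellow line at a housing mark (crop (450–490),240), and the screws still in their sleeves. I'll check the dial angle and head heights numerically.

```bash
python3 - <<'E'
from h import *
z=np.load('pics/w9.npz'); K,C=T('wrist',dict(ee_rot=z['R'],position=z['pos'])); d=z['d']; c=np.array([.6005,-.0887])
for n,x in(('yellow out',466),('yellow in',489)):
    P=ray(K,C,x-340,242,.04); print(n,P.round(4),np.degrees(np.arctan2(*(P[:2]-c)[::-1])))
for x,y in((487,184),(671,123),(769,270)):
    u,v=x-340,y; P=(C@np.append(np.linalg.solve(K,[u,v,1])*np.median(d[v-1:v+2,u-1:u+2]),1))[:3]; e=P[:2]-c; print(P.round(4),np.hypot(*e).round(4),np.degrees(np.arctan2(*e[::-1])).round(1))
o=get_obs();print(o['finger_gap'],np.abs(o['joint_velocities']).max())
E
```

```text
yellow out [ 0.5627 -0.0053  0.04  ] 114.41396361286738
yellow in [ 0.5683 -0.0181  0.04  ] 114.52216882848305
[ 0.6178 -0.018   0.0817] 0.0727 76.2
[ 0.6744 -0.0811  0.0823] 0.0743 5.9
[ 0.6322 -0.155   0.0823] 0.0735 -64.4
0.016880804027062785 0.05375207034985188
```

```bash
python3 -c "from workcell import job_done; print(job_done())"
```

```text
the job is handed in; nothing more can be done
None
```

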